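# Run two blade-holder slides through their travel and reject the one that jams

### The job

Two blade-holder slide units stand in the cradle. First take the thumb plate of the unit nearer to you and run its carriage out as far as it will go, then back fully home; after that do the same with the farther unit. One of them jams part-way instead of running the whole length: lift that whole unit out and set it down upright inside the steel tray with its carriage home, leave the sound unit in the cradle with its carriage home, and do not disturb the other things on the bench.

Things in the scene. Friction and masses are not known exactly. Their poses are not given: they have to be found in the camera images.
- cradle: fixed grey plate 190 (x) x 200 (y) x 24 mm; origin: centre of its underside. Two bays centred 50 mm to -x (nearer the robot) and +x of it; units stand on the plate, axes parallel to the cradle's. Black cups rising 14 mm over the plate hold each unit's ends with 2.5 mm play; sides open for 65 mm either way of the middle.
- tray: fixed open steel tray 116 (x) x 206 (y) x 20 mm outside, walls and floor 3 mm thick; a unit fits in lying along the tray's y. Origin: centre of its underside on the bench.
- unit_1_mid (a point): blade-holder slide unit (0.75 kg, loose, lifts straight out): base 44 (x) x 160 (y) x 30 mm, end plates 38 high, a carriage 48 x 50 mm on top running along y. Point: centre of the base, 15 mm over its underside; z up. The two units look alike; which one jams cannot be seen, and it may stand in either bay. Lift with the carriage home, gripping the 44 mm base 10 to 40 mm to -y of this point.
- unit_2_mid (a point): blade-holder slide unit (0.75 kg, loose, lifts straight out): base 44 (x) x 160 (y) x 30 mm, end plates 38 high, a carriage 48 x 50 mm on top running along y. Point: centre of the base, 15 mm over its underside; z up. Same shape as the other unit; either may stand nearer. With the carriage home the thumb plate is 48 mm to +y and 46 mm above this point.
- unit_1_tab (a point): centre of this unit's black thumb plate, 14 (x) x 36 (y) x 34 mm high, upright on its carriage, with which it moves; plate top 17 mm above this point, carriage top 17 mm below
- unit_2_tab (a point): centre of this unit's black thumb plate, 14 (x) x 36 (y) x 34 mm high, upright on its carriage, with which it moves; plate top 17 mm above this point, carriage top 17 mm below
- unit_1_carriage (a joint): run-out of this unit's carriage, m: 0 = home at the unit's +y end stop, grows as it is pulled toward the unit's -y. A sound unit runs to a stop at 0.090; the jamming one stops dead at about 0.038. Friction about 2 N, stays where left; starts at 0 to 0.015.
- unit_2_carriage (a joint): run-out of this unit's carriage, m: 0 = home at the unit's +y end stop, grows as it is pulled toward the unit's -y. A sound unit runs to a stop at 0.090; the jamming one stops dead at about 0.038. Friction about 2 N, stays where left; starts at 0 to 0.015.
- screwdriver: bystander, 150 mm long, lying to the right of the tray; origin under its centre
- white_case: bystander, flat white case 24 x 66 x 15 mm, right; origin under its centre
- petri_dish: bystander, covered dish 64 mm across, 17 high, right; origin under its centre
- timer: bystander, 62 x 62 x 23 mm, left of the tray; origin under its centre
- marker_a: bystander, pen 135 mm long, left; origin under its centre

How it is judged:
By the outcome, as a careful person would: the job done as asked, in the order asked, and still so for the second after the job is handed in, with the robot touching nothing.
It also fails if it takes over 58 s, if anything falls off the work surface, if the arm or the gripper's body presses on something with over 40 N, if the wrist force passes 120 N, or if a joint passes its speed limit or range.

### The arm

A 6-joint arm with a two-finger parallel gripper is mounted at the origin on a cart in front of the work surface, level with it; the furniture and walls round the work are solid. World frame = base frame: x ahead of the robot, y to its left, z up, the work surface at z = 0. Lengths are in m, angles in degrees, forces in N, time in s.
With the tool pointing down it reaches from about 0.3 to 0.75 m from the base axis. Payload 8.5 kg.
Tool frame: the origin (TCP) lies at the very end of the fingers, on their centre line; the grasp point (between the pads) lies 19 mm behind it; z points along the fingers, y is the line along which they close (so a half turn about z gives the same grasp; the last joint's range is limited). The gripper opens to 85 mm and grips with 20 to 120 N. Pads are 22 mm wide; open, the fingers measure 114 mm over their backs; the gripper's body (76 mm by 85 mm) begins 54 mm behind the grasp point. The pads swing forward as they close: fully open they stand 13 mm farther back than shut.
Start: joints at [54.013, 21.807, 74.336, -0, 83.858, -12.336], TCP at [0.221, 0.504, 0.231] pointing down, gripper open.
Joint ranges: [-178.18, 178.18], [-50.72, 133.34], [12.68, 142.11], [-81.47, 261.47], [9.98, 163.14], [-165.26, 165.26]. Speed limits (degrees/s): [136.94, 136.94, 180, 180, 180, 180].

### API

Orientations are given as a 3x3 rotation matrix whose columns are the frame's x, y, z axes.
In Python, from rig import env gives the robot as it stands.
- The arm moves only by the tool move_arm, never from a script. Its argument "plan" is a list of rows, each a list of 7 numbers: the turn, a rotation vector about the tool's x, y, z in degrees, then the shift along the tool's x, y, z in cm, then the gripper command: -1 is shut, 1 is fully open, values between are in proportion. In form: [[ax, ay, az, tx, ty, tz, jaw], ...]. A call has 1 to 5 rows; each row is the pose to reach, as a shift and turn from the pose commanded when the call began, along the tool's axes at that moment; what a row does not reach only later rows make up. A row lasts 1/10 s, in which the tool goes at most 50 mm and 8.59 degrees, less where a joint would pass 70% of its speed; a pose out of reach is approached as far as the arm can. A call with a gripper value outside its range is refused whole. The fingers move at their own pace and stop on an object; "squeeze" is the grip in N (left out, the last holds). Time passes only in rows, so rows that repeat a pose let the fingers close. It gives the time, the measured TCP pose, the force, the opening and the grip force at its end, in the units of the state.
- env.observe(): the state, without advancing time (a new reading comes with each control period).
- env.get_image(name): name is "side" or "top" or "wrist"; returns a dict with "color" (420x560x3 uint8, red, green, blue), "fov_y" (degrees; the focal length in pixels is half the picture's height over the tangent of half this angle, whatever the lens; pixels are square), "cx", "cy" (the principal point, pixels), "distortion" ([k1, k2, p1, p2, k3] as OpenCV has them; the pictures are not rectified), "R" (3x3) and "t" (3): a world point X has camera coordinates R X + t. Camera axes: x right, y down, z forward; pixel columns grow to the right and rows downward; lengths in m; the calibration is good to about 2 mm. A picture is of the moment at which its call begins. There is no depth.
- env.close_job(): hands the job in; it is judged then, once.
Trained networks look in a picture, given as the dict that the camera call returned (one of the last four; its "shot" number tells which), for a name from the list of things; names that differ only in an ending like _2 or _b are one class to them, and where a whole thing is asked for, a point or a joint stands for the part that bears it (a point fixed in the world has none). Each returns a list of dicts, best first, with "conf" (0 to 1); they miss things now and then, are a little off and sometimes report something else, mostly with a low value. They report only what shows in the picture. A call takes as long as a camera call.
- env.outline_of(target, picture): "mask" (420x560 bool, what is visible of it) and "bbox" ([centre column, centre row, width, height] in pixels, round what is visible of it).
- env.tip_of(target, picture): "pixel" ([column, row] in pixels: a listed point, or the origin of a listed thing).
The state is a dict: "time_s": time; "q": joint angles; "qvel": joint speeds; "joint_efforts": joint torques, N m; "position": TCP position; "tool_rot": TCP orientation; "ft_force": force on the tool from outside, world axes, zero at the start; "wrist_torque": the same for the moment, N m; "grip_width": finger opening in m; "gripper_force": force on a finger pad.
Only numpy, scipy, OpenCV 4.12 (cv2) and the standard library are available. Lean on these libraries where they do the work, as an engineer would, in place of code of your own. Each camera call takes 0.05 s, during which the arm holds its last target. There are 200 camera calls.

## Working session

There is one attempt and no reset: what is moved stays moved. The work goes in short steps, Python scripts to look and compute and a tool call to move; the robot and the scene stay as the last step left them, time stands still between calls to the robot, and variables do not carry over. Pictures are saved under pics/ and viewed, at most 10 in all, crops included, and the job is handed in when it is done.

Besides the shell and the picture viewer there is one more tool, called as name(argument=value, ...) on one line, values as JSON. move_arm: Moves the arm, as the interface text tells. Its arguments: {"type":"object","properties":{"plan":{"type":"array"},"squeeze":{"type":"number"}},"required":["plan"]}

```bash
mkdir -p pics; ls
cat > h.py <<'E'
import numpy as np, cv2
from rig import env
def K(p):
    f=p["color"].shape[0]/2/np.tan(np.radians(p["fov_y"]/2))
    return np.array([[f,0,p["cx"]],[0,f,p["cy"]],[0,0,1]]),np.array(p["distortion"],float)
def ray(p,px):
    k,d=K(p); u=cv2.undistortPoints(np.array([[px]],float),k,d)[0,0]
    R=np.array(p["R"]);t=np.array(p["t"])
    return -R.T@t, R.T@np.array([u[0],u[1],1])
def atz(p,px,z):
    c,v=ray(p,px); return c+v*(z-c[2])/v[2]
def proj(p,X):
    k,d=K(p); return cv2.projectPoints(np.array([X],float),cv2.Rodrigues(np.array(p["R"],float))[0],np.array(p["t"],float),k,d)[0][0,0]
def save(p,n): cv2.imwrite("pics/"+n,p["color"][:,:,::-1])
E
python3 - <<'E'
from h import *
np.set_printoptions(precision=4,suppress=True)
for n in("top","side"):
    p=env.get_image(n); save(p,n+"1.png"); print(n,"cam",-np.array(p["R"]).T@np.array(p["t"]))
    for t,z in(("unit_1_tab",.085),("unit_1_mid",.039),("cradle",0),("tray",0)):
        for r in env.tip_of(t,p): print(t,np.round(r["conf"],2),np.round(r["pixel"],1),atz(p,r["pixel"],z))
s=env.observe(); print(s["time_s"],s["position"],np.array(s["tool_rot"]))
E
```

```text
pics
top cam [ 0.3512 -0.0693  1.3671]
unit_1_tab 0.5 [272.2 197.6] [ 0.553  -0.0328  0.085 ]
unit_1_mid 0.86 [284.1 198.7] [ 0.5579 -0.0665  0.039 ]
cradle 0.66 [283.5 182.1] [ 0.6149 -0.0633  0.    ]
tray 0.72 [270.7 245.1] [ 0.4231 -0.0299  0.    ]
side cam [0.2313 1.0384 1.0217]
unit_1_tab 0.62 [275.  218.5] [ 0.549  -0.0287  0.085 ]
unit_1_mid 0.61 [274.5 224.7] [ 0.5573 -0.0516  0.039 ]
cradle 0.81 [260.  231.1] [ 0.6059 -0.0509  0.    ]
tray 0.92 [312.4 246.1] [ 0.4275 -0.0316  0.    ]
0.5 [0.2206 0.5038 0.2313] [[-0.916   0.4012 -0.0001]
 [ 0.4012  0.916  -0.0001]
 [ 0.     -0.0001 -1.    ]]
```

View pics/top1.png

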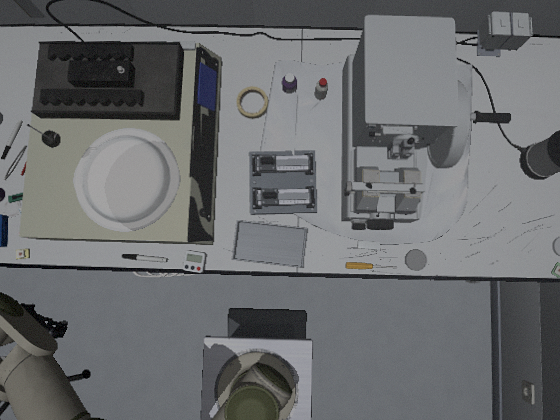

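View pics/side1.png

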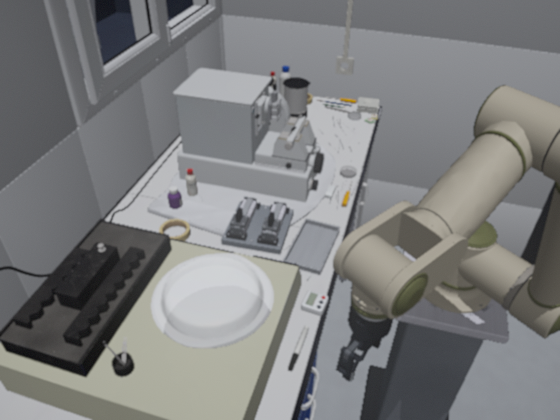

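Run:
```python
from h import *
np.set_printoptions(precision=4,suppress=True)
p=env.get_image("top")
for t,z in(("cradle",.024),("tray",.02),("unit_1_mid",.045)):
    for r in env.outline_of(t,p)[:3]:
        m=r["mask"].astype(np.uint8)
        c=max(cv2.findContours(m,0,2)[0],key=cv2.contourArea)
        w=np.array([atz(p,q[0].astype(float),z)[:2] for q in c],np.float32)
        print(t,round(r["conf"],2),r["bbox"],cv2.minAreaRect(w))
```

```text
cradle 0.68 [282.6, 181.8, 69.7, 64.9] ((0.6121562719345093, -0.0600934699177742), (0.1942247897386551, 0.19942396879196167), 2.028109550476074)
cradle 0.58 [195.7, 259.8, 23.0, 22.5] ((0.37023478746414185, 0.1925683617591858), (0.06325181573629379, 0.06518742442131042), 86.19123077392578)
tray 0.72 [269.4, 244.2, 72.7, 45.5] ((0.42821651697158813, -0.02362298220396042), (0.20871150493621826, 0.11730726063251495), 85.06243896484375)
unit_1_mid 0.61 [284.0, 196.4, 52.3, 14.5] ((0.563376247882843, -0.06016474962234497), (0.0503259114921093, 0.15810835361480713), 1.4220778942108154)
```

move_arm(plan=[[0,0,5,-4.1,-2.8,0,1],[0,0,10,-8.2,-5.6,0,1],[0,0,15,-12.3,-8.4,0,1],[0,0,20,-16.4,-11.2,0,1],[0,0,25,-20.5,-14,0,1]])

```text
time_s: 1.2
position: [0.3529, 0.2916, 0.2315]
tool_rot: [[-0.658, 0.753, 0.001], [0.753, 0.658, 0.0], [-0.0, 0.001, -1.0]]
ft_force: [1.6, -0.2, -0.4]
grip_width: 0.0852
gripper_force: 0.0
```

move_arm(plan=[[0,0,5,-4.8,-0.7,0,1],[0,0,10,-9.5,-1.4,0,1],[0,0,15,-14.3,-2.1,0,1],[0,0,20,-19,-2.8,0,1],[0,0,25,-23.7,-3.5,0,1]])

```text
time_s: 1.7
position: [0.4833, 0.0903, 0.2315]
tool_rot: [[-0.278, 0.961, 0.0], [0.961, 0.278, 0.0], [-0.0, 0.0, -1.0]]
ft_force: [1.3, 0.2, -0.4]
grip_width: 0.0854
gripper_force: 0.0
```

move_arm(plan=[[0,0,5,-4.6,1.3,0,1],[0,0,10,-9.1,2.7,0,1],[0,0,14.3,-13.7,4,0,1],[0,0,14.3,-13.7,4,0,1]])

```text
time_s: 2.1
position: [0.5616, -0.0325, 0.2304]
tool_rot: [[-0.029, 1.0, 0.0], [1.0, 0.029, -0.001], [-0.001, 0.0, -1.0]]
ft_force: [-0.8, 0.6, 0.3]
grip_width: 0.0855
gripper_force: 0.0
```

```bash
cat >> h.py <<'E'
def look(n,name=None):
    p=env.get_image(n)
    if name: save(p,name)
    for t,z in(("unit_1_tab",.085),("unit_1_mid",.039),("cradle",0),("tray",0)):
        for r in env.tip_of(t,p): print(n,t,np.round(r["conf"],2),np.round(r["pixel"],1),atz(p,r["pixel"],z))
    for t,z in(("cradle",.024),("tray",.02),("unit_1_tab",.102)):
      for r in env.outline_of(t,p)[:2]:
        c=max(cv2.findContours(r["mask"].astype(np.uint8),0,2)[0],key=cv2.contourArea)
        w=np.array([atz(p,q[0].astype(float),z)[:2] for q in c],np.float32)
        print(n,t,round(r["conf"],2),np.round(r["bbox"]),cv2.minAreaRect(w))
    return p
E
python3 - <<'E'
from h import *
np.set_printoptions(precision=4,suppress=True)
p=look("wrist","w1.png")
s=env.observe(); print(s["time_s"],s["position"],np.array(s["tool_rot"]),"cam",-np.array(p["R"]).T@p["t"])
E
```

```text
wrist unit_1_tab 0.86 [274.6 187.5] [ 0.5576 -0.0222  0.085 ]
wrist unit_1_mid 0.74 [274.  216.4] [ 0.5578 -0.0611  0.039 ]
wrist cradle 0.71 [325.4 206.4] [ 0.6157 -0.0587  0.    ]
wrist tray 0.94 [155.4 170.8] [ 0.4241 -0.0231  0.    ]
wrist cradle 0.98 [324. 209. 183. 182.] ((0.6101784110069275, -0.06062208116054535), (0.18996912240982056, 0.20067597925662994), 2.709838390350342)
wrist tray 0.6 [155. 170. 120. 207.] ((0.4251110553741455, -0.026632584631443024), (0.21221038699150085, 0.12327155470848083), 84.51953887939453)
wrist unit_1_tab 0.78 [276. 186.  52.  60.] ((0.5577021837234497, -0.017868679016828537), (0.04253192991018295, 0.04677996039390564), 2.6624183654785156)
wrist unit_1_tab 0.41 [155. 170. 116. 208.] ((0.45648518204689026, -0.012471966445446014), (0.16217869520187378, 0.09364843368530273), 85.21890258789062)
2.5 [ 0.5592 -0.027   0.2317] [[-0.0373  0.9993  0.0004]
 [ 0.9993  0.0373 -0.    ]
 [-0.      0.0004 -1.    ]] cam [0.5577 0.0333 0.3732]
```

View pics/w1.png

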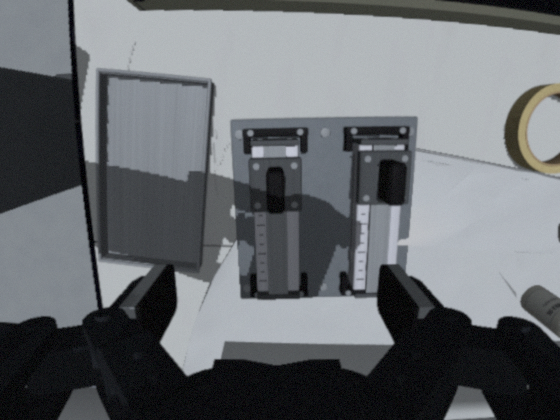

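move_arm(plan=[[0,0,0,0.5,-0.1,5,0.6],[0,0,0,0.5,-0.1,10,0.2],[0,0,0,0.5,-0.1,14,0],[0,0,0,0.5,-0.1,15.6,0],[0,0,0,0.5,-0.1,15.6,0]])

```text
time_s: 3.0
position: [0.557, -0.0222, 0.0733]
tool_rot: [[-0.037, 0.999, -0.005], [0.999, 0.037, 0.001], [0.001, -0.005, -1.0]]
ft_force: [0.3, -0.8, 1.0]
grip_width: 0.0428
gripper_force: 0.0
```

Run:
```python
from h import *
np.set_printoptions(precision=4,suppress=True)
p=look("wrist","w2.png")
s=env.observe(); print(s["time_s"],s["position"],s["grip_width"],s["ft_force"])
```

```text
wrist cradle 0.56 [356.2 276.1] [ 0.6117 -0.0584  0.    ]
wrist tray 0.81 [ 86.9 219. ] [ 0.4249 -0.024   0.    ]
wrist tray 0.46 [281.5 284. ] [ 0.5597 -0.0663  0.    ]
wrist cradle 0.62 [366. 256. 321. 248.] ((0.6079593896865845, -0.015169437974691391), (0.18883128464221954, 0.1101275384426117), 2.6949915885925293)
wrist tray 0.73 [ 88. 215. 173. 333.] ((0.42650872468948364, -0.026694439351558685), (0.21147486567497253, 0.12406077235937119), 84.73107147216797)
wrist unit_1_tab 0.58 [284. 278. 105. 133.] ((0.5572524070739746, -0.01374584436416626), (0.037014465779066086, 0.05337635800242424), 3.012454032897949)
3.4 [ 0.5586 -0.023   0.0762] 0.04303523626664035 [0.2441 0.285  0.6386]
```

View pics/w2.png

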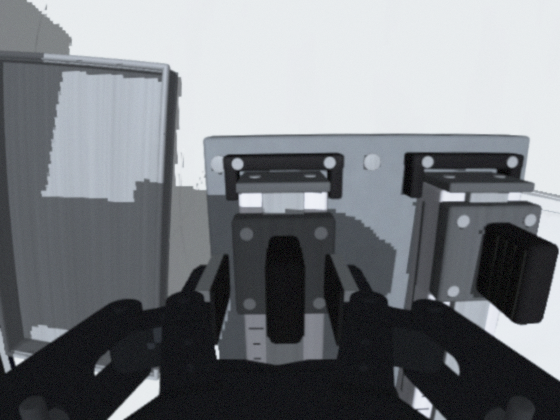

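move_arm(plan=[[0,0,0,0,0,0,-0.5],[0,0,0,0,0,0,-1],[0,0,0,0,0,0,-1],[0,0,0,0,0,0,-1],[0,0,0,0,0,0,-1]], squeeze=30)

```text
time_s: 3.9
position: [0.5588, -0.023, 0.0755]
tool_rot: [[-0.036, 0.999, 0.001], [0.999, 0.036, -0.0], [-0.0, 0.001, -1.0]]
ft_force: [3.3, 0.0, 0.3]
grip_width: 0.0135
gripper_force: 31.5
```

move_arm(plan=[[0,0,0,-0.7,0,0,-1],[0,0,0,-1.4,0,0,-1],[0,0,0,-2.1,0,0,-1],[0,0,0,-2.6,0,0,-1],[0,0,0,-2.6,0,0,-1]])

```text
time_s: 4.4
position: [0.5598, -0.0502, 0.0755]
tool_rot: [[-0.035, 0.999, 0.002], [0.999, 0.035, -0.001], [-0.001, 0.001, -1.0]]
ft_force: [5.5, -2.3, -0.3]
grip_width: 0.0135
gripper_force: 31.9
```

move_arm(plan=[[0,0,0,-0.3,0,0,-1],[0,0,0,-0.6,0,0,-1],[0,0,0,-0.9,0,0,-1],[0,0,0,-1.2,0,0,-1],[0,0,0,-1.2,0,0,-1]])

```text
time_s: 4.9
position: [0.5603, -0.0614, 0.0756]
tool_rot: [[-0.036, 0.999, 0.002], [0.999, 0.036, -0.0], [-0.0, 0.002, -1.0]]
ft_force: [6.2, 0.3, 0.5]
grip_width: 0.0137
gripper_force: 31.9
```

move_arm(plan=[[0,0,0,-0.6,0,0,-1],[0,0,0,-1.2,0,0,-1],[0,0,0,-1.8,0,0,-1],[0,0,0,-2.4,0,0,-1],[0,0,0,-3.0,0,0,-1]])

```text
time_s: 5.4
position: [0.5615, -0.0911, 0.0756]
tool_rot: [[-0.036, 0.999, 0.002], [0.999, 0.036, 0.0], [0.0, 0.002, -1.0]]
ft_force: [6.2, 2.7, 1.1]
grip_width: 0.0135
gripper_force: 31.9
```

move_arm(plan=[[0,0,0,-0.3,0,0,-1],[0,0,0,-0.6,0,0,-1],[0,0,0,-0.9,0,0,-1],[0,0,0,-1.1,0,0,-1],[0,0,0,-1.1,0,0,-1]])

```text
time_s: 5.9
position: [0.562, -0.1023, 0.0756]
tool_rot: [[-0.036, 0.999, 0.002], [0.999, 0.036, -0.0], [-0.001, 0.002, -1.0]]
ft_force: [7.1, 0.3, -0.6]
grip_width: 0.0134
gripper_force: 32.0
```

move_arm(plan=[[0,0,0,-0.2,0,0,-1],[0,0,0,-0.4,0,0,-1],[0,0,0,-0.6,0,0,-1],[0,0,0,-0.8,0,0,-1]])

```text
time_s: 6.3
position: [0.5623, -0.1079, 0.0758]
tool_rot: [[-0.035, 0.999, 0.002], [0.999, 0.035, 0.004], [0.004, 0.003, -1.0]]
ft_force: [6.2, 16.0, 8.7]
grip_width: 0.0134
gripper_force: 32.8
```

move_arm(plan=[[0,0,0,1.5,0,0,-1],[0,0,0,3.2,0,0,-1],[0,0,0,5.0,0,0,-1],[0,0,0,6.8,0,0,-1],[0,0,0,8.2,0,0,-1]])

```text
time_s: 6.8
position: [0.5589, -0.0278, 0.0756]
tool_rot: [[-0.036, 0.999, 0.001], [0.999, 0.036, -0.001], [-0.001, 0.001, -1.0]]
ft_force: [5.2, -1.7, -0.1]
grip_width: 0.0135
gripper_force: 31.7
```

move_arm(plan=[[0,0,0,0.4,0,0,-1],[0,0,0,0.7,0,0,-1],[0,0,0,1.0,0,0,-1],[0,0,0,1.3,0,0,-1],[0,0,0,1.3,0,0,-1]])

```text
time_s: 7.3
position: [0.5581, -0.0156, 0.0755]
tool_rot: [[-0.036, 0.999, 0.0], [0.999, 0.036, -0.001], [-0.001, 0.0, -1.0]]
ft_force: [3.4, -2.3, 1.3]
grip_width: 0.0132
gripper_force: 32.5
```

move_arm(plan=[[0,0,0,0.2,0,0,-1],[0,0,0,0.4,0,0,-1],[0,0,0,0.6,0,0,-1]])

```text
time_s: 7.6
position: [0.5579, -0.0115, 0.0756]
tool_rot: [[-0.036, 0.999, 0.0], [0.999, 0.036, -0.005], [-0.005, -0.0, -1.0]]
ft_force: [1.9, -16.2, 3.3]
grip_width: 0.0133
gripper_force: 32.9
```

move_arm(plan=[[0,0,0,0,0,0,-0.3],[0,0,0,0,0,0,0.2],[0,0,0,0,0,0,0.2],[0,0,0,0,0,-5,0.2],[0,0,0,0,0,-10,0.2]])

```text
time_s: 8.1
position: [0.5567, -0.0087, 0.1755]
tool_rot: [[-0.036, 0.999, -0.005], [0.999, 0.036, 0.001], [0.001, -0.005, -1.0]]
ft_force: [1.1, -0.2, 0.6]
grip_width: 0.051
gripper_force: 0.0
```

move_arm(plan=[[0,0,0,-0.3,3,-3,0.2],[0,0,0,-0.6,7,-3,0.2],[0,0,0,-1,10,-3,0.2],[0,0,0,-1,10,-3,0.2]])

```text
time_s: 8.5
position: [0.6599, -0.0156, 0.2037]
tool_rot: [[-0.036, 0.999, -0.001], [0.999, 0.036, 0.0], [0.001, -0.001, -1.0]]
ft_force: [-0.4, 0.9, -1.0]
grip_width: 0.0512
gripper_force: 0.0
```

Run:
```python
from h import *
np.set_printoptions(precision=4,suppress=True)
p=look("wrist","w3.png")
s=env.observe(); print(s["time_s"],s["position"],s["grip_width"],s["ft_force"])
```

```text
wrist unit_1_tab 0.65 [150.9 199.1] [ 0.5571 -0.0127  0.085 ]
wrist unit_1_tab 0.5 [174.6 238.7] [ 0.5749 -0.0455  0.085 ]
wrist unit_1_mid 0.72 [174.3 238.8] [ 0.5604 -0.0624  0.039 ]
wrist cradle 0.57 [231.5 224.6] [ 0.6109 -0.0581  0.    ]
wrist tray 0.93 [ 62.1 186.6] [ 0.427  -0.0224  0.    ]
wrist cradle 0.89 [226. 224. 195. 194.] ((0.6118575930595398, -0.06068103015422821), (0.18999746441841125, 0.20211611688137054), 3.246375560760498)
wrist tray 0.71 [ 57. 188. 112. 213.] ((0.42815688252449036, -0.026908285915851593), (0.2111663967370987, 0.12856140732765198), 85.31723022460938)
wrist tray 0.65 [225. 225. 194. 193.] ((0.6107262372970581, -0.06177353858947754), (0.19286581873893738, 0.20566384494304657), 3.201904058456421)
wrist unit_1_tab 0.9 [160. 196.  64.  64.] ((0.5700494647026062, -0.006298195570707321), (0.044836536049842834, 0.04756055027246475), 3.0994794368743896)
8.9 [ 0.6576 -0.0153  0.2058] 0.05146364353842559 [-0.0779 -0.1616 -0.016 ]
```

View pics/w3.png

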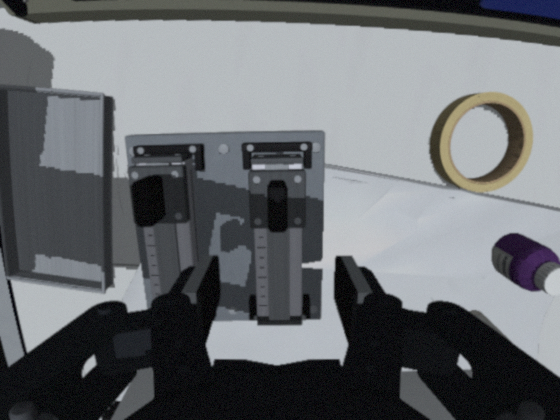

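Run:
```python
from h import *
np.set_printoptions(precision=4,suppress=True)
p=env.get_image("wrist")
for q,z in(((277,206),.085),((277,181),.102),((277,232),.085),((250,172),.068),((303,170),.068),((136,170),.068)): print(q,atz(p,q,z))
for r in env.outline_of("unit_2_tab",p)+env.tip_of("unit_2_tab",p): print({k:v for k,v in r.items() if k!="mask"})
```

```text
(277, 206) [ 0.6559 -0.0151  0.085 ]
(277, 181) [0.6551 0.008  0.102 ]
(277, 232) [ 0.6567 -0.0369  0.085 ]
(250, 172) [0.6326 0.009  0.068 ]
(303, 170) [0.6765 0.0122 0.068 ]
(136, 170) [0.5365 0.0078 0.068 ]
{'bbox': [280.4, 199.7, 62.1, 61.3], 'conf': 0.69}
{'pixel': [279.5, 201.9], 'conf': 0.71}
```

move_arm(plan=[[0,0,0,0,-0.1,5,0],[0,0,0,0,-0.1,10,0],[0,0,0,0,-0.1,12,0],[0,0,0,0,-0.1,13,0],[0,0,0,0,-0.1,13,0]])

```text
time_s: 9.55
position: [0.6569, -0.0154, 0.0747]
tool_rot: [[-0.036, 0.999, -0.001], [0.999, 0.036, 0.0], [0.0, -0.001, -1.0]]
ft_force: [0.3, -0.1, -0.5]
grip_width: 0.0425
gripper_force: 0.0
```

move_arm(plan=[[0,0,0,0,0,0,-0.5],[0,0,0,0,0,0,-1],[0,0,0,0,0,0,-1],[0,0,0,0,0,0,-1],[0,0,0,0,0,0,-1]])

```text
time_s: 10.05
position: [0.6584, -0.0155, 0.0771]
tool_rot: [[-0.036, 0.999, 0.004], [0.999, 0.036, -0.001], [-0.001, 0.004, -1.0]]
ft_force: [3.5, 1.4, 6.2]
grip_width: 0.0135
gripper_force: 31.7
```

move_arm(plan=[[0,0,0,-0.6,0,0,-1],[0,0,0,-1.2,0,0,-1],[0,0,0,-1.8,0,0,-1],[0,0,0,-2.4,0,0,-1],[0,0,0,-2.4,0,0,-1]])

```text
time_s: 10.55
position: [0.6595, -0.0403, 0.0771]
tool_rot: [[-0.035, 0.999, 0.005], [0.999, 0.035, -0.001], [-0.001, 0.005, -1.0]]
ft_force: [4.3, -2.2, 4.7]
grip_width: 0.0136
gripper_force: 31.7
```

move_arm(plan=[[0,0,0,-0.3,0,0,-1],[0,0,0,-0.6,0,0,-1],[0,0,0,-0.9,0,0,-1],[0,0,0,-1.1,0,0,-1]])

```text
time_s: 10.95
position: [0.6599, -0.0504, 0.0771]
tool_rot: [[-0.036, 0.999, 0.005], [0.999, 0.036, -0.0], [-0.001, 0.005, -1.0]]
ft_force: [5.4, 2.8, 6.5]
grip_width: 0.0138
gripper_force: 31.6
```

move_arm(plan=[[0,0,0,-0.2,0,0,-1],[0,0,0,-0.4,0,0,-1],[0,0,0,-0.6,0,0,-1]])

```text
time_s: 11.25
position: [0.6597, -0.053, 0.0772]
tool_rot: [[-0.037, 0.999, 0.004], [0.999, 0.037, 0.005], [0.005, 0.004, -1.0]]
ft_force: [3.2, 21.4, 10.3]
grip_width: 0.0137
gripper_force: 32.7
```

move_arm(plan=[[0,0,0,1,0,0,-1],[0,0,0,2,0,0,-1],[0,0,0,3,0,0,-1],[0,0,0,3.7,0,0,-1],[0,0,0,4.0,0,0,-1]])

```text
time_s: 11.75
position: [0.6581, -0.0164, 0.077]
tool_rot: [[-0.037, 0.999, 0.004], [0.999, 0.037, -0.001], [-0.002, 0.004, -1.0]]
ft_force: [2.0, -2.3, 7.9]
grip_width: 0.0132
gripper_force: 32.3
```

move_arm(plan=[[0,0,0,0.2,0,0,-1],[0,0,0,0.4,0,0,-1],[0,0,0,0.6,0,0,-1]])

```text
time_s: 12.05
position: [0.658, -0.0126, 0.0771]
tool_rot: [[-0.036, 0.999, 0.004], [0.999, 0.036, -0.004], [-0.005, 0.003, -1.0]]
ft_force: [2.5, -10.0, 6.3]
grip_width: 0.0134
gripper_force: 32.3
```

move_arm(plan=[[0,0,0,0.2,0,0,-1],[0,0,0,0.4,0,0,-1]])

```text
time_s: 12.25
position: [0.6579, -0.009, 0.0771]
tool_rot: [[-0.035, 0.999, 0.004], [0.999, 0.035, -0.005], [-0.005, 0.004, -1.0]]
ft_force: [2.9, -15.4, 5.8]
grip_width: 0.013
gripper_force: 32.4
```

move_arm(plan=[[0,0,0,0.15,0,0,-1],[0,0,0,0.15,0,0,-1]])

```text
time_s: 12.45
position: [0.658, -0.0087, 0.0772]
tool_rot: [[-0.035, 0.999, 0.004], [0.999, 0.035, -0.007], [-0.007, 0.004, -1.0]]
ft_force: [1.3, -14.9, 6.2]
grip_width: 0.0134
gripper_force: 32.4
```

move_arm(plan=[[0,0,0,0,0,0,-0.3],[0,0,0,0,0,0,0.2],[0,0,0,0,0,0,0.2],[0,0,0,0,0,-5,0.4],[0,0,0,-1,0,-10,0.6]])

```text
time_s: 12.95
position: [0.6562, -0.0134, 0.1744]
tool_rot: [[-0.037, 0.999, -0.004], [0.999, 0.037, 0.001], [0.001, -0.004, -1.0]]
ft_force: [-0.2, -0.4, 1.4]
grip_width: 0.0684
gripper_force: 0.0
```

move_arm(plan=[[0,0,0,-3,0,-2,1],[0,0,0,-6,0,-2,1],[0,0,0,-6,0,-2,1]])

```text
time_s: 13.25
position: [0.6592, -0.0777, 0.1946]
tool_rot: [[-0.033, 0.999, 0.0], [0.999, 0.033, -0.001], [-0.001, 0.0, -1.0]]
ft_force: [0.4, 0.5, 0.3]
grip_width: 0.0851
gripper_force: 0.0
```

Run:
```python
from h import *
np.set_printoptions(precision=4,suppress=True)
p=look("wrist","w4.png")
s=env.observe(); print(s["time_s"],s["position"],s["tool_rot"],s["grip_width"],s["ft_force"])
```

```text
wrist unit_1_tab 0.95 [141.6 119.1] [ 0.5564 -0.0125  0.085 ]
wrist unit_1_tab 0.3 [ 49.4 128.4] [ 0.4836 -0.0197  0.085 ]
wrist unit_1_mid 0.76 [165.8 173.9] [ 0.5578 -0.0599  0.039 ]
wrist cradle 0.65 [233.2 168.2] [ 0.6133 -0.0585  0.    ]
wrist tray 0.91 [ 48.2 129.5] [ 0.4245 -0.0234  0.    ]
wrist cradle 0.87 [223. 165. 211. 217.] ((0.6110344529151917, -0.0609123632311821), (0.18959152698516846, 0.20111417770385742), 2.885960102081299)
wrist tray 0.56 [ 53. 130. 104. 232.] ((0.4361130893230438, -0.028002634644508362), (0.2133970558643341, 0.114870585501194), 83.90145874023438)
wrist tray 0.48 [278. 116.  64.  61.] ((0.6569288372993469, -0.007413899526000023), (0.05675584077835083, 0.05838833376765251), 2.1430017948150635)
wrist unit_1_tab 0.77 [153. 121.  68.  66.] ((0.5702198147773743, -0.013105716556310654), (0.043973322957754135, 0.04376683384180069), 2.6085169315338135)
13.65 [ 0.6592 -0.0739  0.1942] [[-0.0367  0.9993 -0.0004]
 [ 0.9993  0.0367  0.0002]
 [ 0.0002 -0.0004 -1.    ]] 0.08534407492265911 [ 0.0671  0.0057 -0.3555]
```

View pics/w4.png

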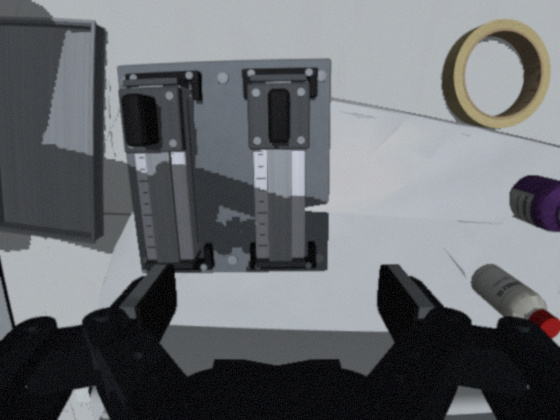

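move_arm(plan=[[0,0,-0.7,-0.9,0.2,5,1],[0,0,-0.7,-0.9,0.2,10,1],[0,0,-0.7,-0.9,0.2,13.5,1],[0,0,-0.7,-0.9,0.2,15.5,1],[0,0,-0.7,-0.9,0.2,15.5,1]])

```text
time_s: 14.15
position: [0.66, -0.0827, 0.0362]
tool_rot: [[-0.048, 0.999, -0.006], [0.999, 0.048, 0.002], [0.002, -0.006, -1.0]]
ft_force: [-0.2, 0.3, 0.8]
grip_width: 0.0851
gripper_force: 0.0
```

move_arm(plan=[[0,0,0,0,0,0.7,1],[0,0,0,0,0,1.3,1],[0,0,0,0,0,1.3,1]])

```text
time_s: 14.45
position: [0.6616, -0.0835, 0.0266]
tool_rot: [[-0.048, 0.999, 0.0], [0.999, 0.048, -0.0], [-0.0, 0.0, -1.0]]
ft_force: [-0.0, -0.2, -0.7]
grip_width: 0.0856
gripper_force: 0.0
```

move_arm(plan=[[0,0,0,0,0,0,0],[0,0,0,0,0,0,-0.3],[0,0,0,0,0,0,-1],[0,0,0,0,0,0,-1],[0,0,0,0,0,0,-1]], squeeze=90)

```text
time_s: 14.95
position: [0.6622, -0.0837, 0.0273]
tool_rot: [[-0.048, 0.999, 0.002], [0.999, 0.048, -0.0], [-0.001, 0.002, -1.0]]
ft_force: [1.9, -0.2, 6.0]
grip_width: 0.0428
gripper_force: 93.9
```

move_arm(plan=[[0,0,0,0,0,0,-1],[0,0,0,0,0,0,-1]])

```text
time_s: 15.15
position: [0.6621, -0.0837, 0.0273]
tool_rot: [[-0.048, 0.999, 0.002], [0.999, 0.048, -0.0], [-0.001, 0.002, -1.0]]
ft_force: [0.8, 0.4, 5.9]
grip_width: 0.0423
gripper_force: 93.9
```

move_arm(plan=[[0,0,0,0,0,-1,-1],[0,0,0,0,0,-2,-1],[0,0,0,0,0,-4,-1],[0,0,0,0,0,-7,-1],[0,0,0,0,0,-11,-1]])

```text
time_s: 15.65
position: [0.6596, -0.0833, 0.134]
tool_rot: [[-0.048, 0.999, -0.008], [0.999, 0.048, 0.002], [0.002, -0.008, -1.0]]
ft_force: [0.9, -0.3, -7.4]
grip_width: 0.0421
gripper_force: 94.9
```

move_arm(plan=[[0,0,0,0,0,-2,-1],[0,0,0,0,0,-2,-1]])

```text
time_s: 15.85
position: [0.662, -0.0838, 0.1584]
tool_rot: [[-0.048, 0.999, 0.003], [0.999, 0.048, -0.001], [-0.001, 0.003, -1.0]]
ft_force: [-0.1, 0.3, -7.9]
grip_width: 0.0426
gripper_force: 95.4
```

Run:
```python
from h import *
np.set_printoptions(precision=4,suppress=True)
p=look("wrist","w5.png"); q=env.get_image("side"); 
save(q,"s5f.png"); im=cv2.resize(q["color"][120:280,180:380,::-1],None,fx=2,fy=2); 
w=cv2.resize(p["color"][:,:,::-1],(427,320)); cv2.imwrite("pics/c5.png",np.hstack([w,cv2.resize(im,(373,298))[:320] if 0 else cv2.copyMakeBorder(cv2.resize(im,(373,298)),0,22,0,0,0)]))
s=env.observe(); print(s["time_s"],s["position"],s["tool_rot"],s["grip_width"],s["ft_force"],s["wrist_torque"])
```

```text
wrist unit_1_tab 0.56 [114.9 106.5] [ 0.5558 -0.0127  0.085 ]
wrist unit_1_mid 0.61 [148.8 172.4] [ 0.5589 -0.061   0.039 ]
wrist cradle 0.69 [222.1 167.7] [ 0.6108 -0.0604  0.    ]
wrist tray 0.61 [ 22.4 120.8] [ 0.4271 -0.0242  0.    ]
wrist cradle 0.89 [155. 164. 122. 242.] ((0.5620947480201721, -0.06328028440475464), (0.09165029227733612, 0.20106087625026703), 3.188257932662964)
wrist tray 0.9 [ 43. 125.  82. 249.] ((0.45516860485076904, -0.030537918210029602), (0.20925620198249817, 0.08016768097877502), 83.572021484375)
wrist tray 0.74 [  8. 356.  16.  38.] ((0.3815729022026062, -0.26781198382377625), (0.05698459967970848, 0.018014436587691307), 75.55048370361328)
wrist unit_1_tab 0.7 [130. 108.  83.  76.] ((0.5720938444137573, -0.014075396582484245), (0.04453841224312782, 0.04190367832779884), 2.6279866695404053)
16.3 [ 0.6613 -0.0836  0.1554] [[-0.0479  0.9989 -0.0014]
 [ 0.9989  0.0479  0.0004]
 [ 0.0004 -0.0014 -1.    ]] 0.04276427145639124 [-0.0119 -0.1243 -8.1741] [-0.1941 -0.0104  0.015 ]
```

View pics/c5.png

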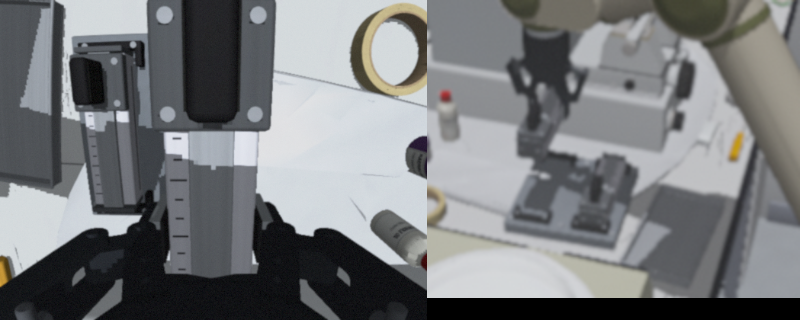

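move_arm(plan=[[0,0,1,0.4,-2.5,0,-1],[0,0,2.5,1.2,-6.5,0,-1],[0,0,4,2,-10.5,0,-1],[0,0,5.5,3,-15,0,-1],[0,0,7,3.8,-19,0,-1]])

```text
time_s: 16.8
position: [0.4678, -0.0542, 0.1564]
tool_rot: [[0.075, 0.997, -0.0], [0.997, -0.075, 0.0], [-0.0, -0.0, -1.0]]
ft_force: [-0.0, -1.3, -6.9]
grip_width: 0.0422
gripper_force: 95.1
```

move_arm(plan=[[0,0,0.7,0.1,-2.5,0,-1],[0,0,0.7,0.1,-4.4,0,-1],[0,0,0.7,0.1,-4.4,0,-1],[0,0,0.7,0.1,-4.4,0,-1]])

```text
time_s: 17.2
position: [0.4266, -0.0507, 0.1569]
tool_rot: [[0.087, 0.996, 0.002], [0.996, -0.087, -0.001], [-0.0, 0.002, -1.0]]
ft_force: [0.3, -0.4, -8.3]
grip_width: 0.0428
gripper_force: 95.2
```

Run:
```python
from h import *
np.set_printoptions(precision=4,suppress=True)
p=look("wrist","w6.png")
s=env.observe(); print(s["time_s"],s["position"],s["tool_rot"],s["grip_width"],s["ft_force"],s["wrist_torque"])
```

```text
wrist unit_1_tab 0.7 [275.2 219.4] [ 0.4241 -0.0475  0.085 ]
wrist unit_1_mid 0.69 [444.1 201.9] [ 0.5598 -0.0582  0.039 ]
wrist cradle 0.59 [480.5 191.1] [ 0.6143 -0.0617  0.    ]
wrist cradle 0.77 [464. 189. 187. 245.] ((0.5973642468452454, -0.061328962445259094), (0.17664341628551483, 0.20207707583904266), 2.9207072257995605)
wrist tray 0.72 [274. 214. 142.  92.] ((0.3668099343776703, -0.05933564528822899), (0.07769801467657089, 0.009439963847398758), 84.94440460205078)
wrist unit_1_tab 0.89 [460. 149.  81.  78.] ((0.5373699069023132, -0.009469948709011078), (0.049193836748600006, 0.04387078434228897), 2.1289165019989014)
17.6 [ 0.4264 -0.0505  0.1562] [[ 0.0862  0.9963 -0.0002]
 [ 0.9963 -0.0862  0.0001]
 [ 0.     -0.0002 -1.    ]] 0.04248188563530145 [ 0.2873 -0.2941 -8.2895] [-0.1927  0.0014 -0.0472]
```

View pics/w6.png

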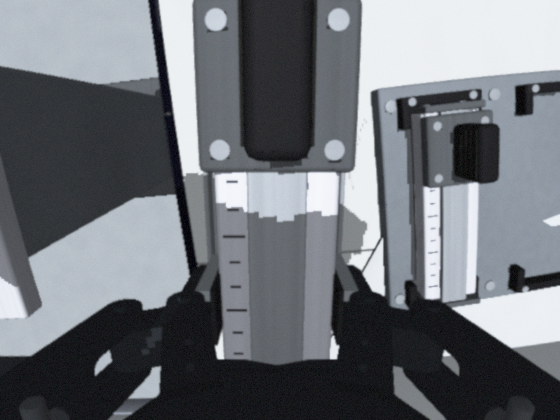

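move_arm(plan=[[0,0,0,0,-0.2,3,-1],[0,0,0,0,-0.2,7,-1],[0,0,0,0,-0.2,10.5,-1],[0,0,0,0,-0.2,13,-1],[0,0,0,0,-0.2,14,-1]])

```text
time_s: 18.1
position: [0.4237, -0.0502, 0.0143]
tool_rot: [[0.086, 0.996, -0.003], [0.996, -0.086, 0.001], [0.001, -0.003, -1.0]]
ft_force: [-0.1, 0.6, -7.8]
grip_width: 0.0423
gripper_force: 95.2
```

move_arm(plan=[[0,0,0,0,0,0,-1],[0,0,0,0,0,0.3,-1],[0,0,0,0,0,0.5,-1],[0,0,0,0,0,0.7,-1]])

```text
time_s: 18.5
position: [0.4246, -0.0505, 0.0098]
tool_rot: [[0.086, 0.996, 0.001], [0.996, -0.086, -0.001], [-0.0, 0.001, -1.0]]
ft_force: [0.1, 0.2, -8.3]
grip_width: 0.0431
gripper_force: 95.2
```

move_arm(plan=[[0,0,0,0,0,0.15,-1],[0,0,0,0,0,0.3,-1],[0,0,0,0,0,0.3,-1]])

```text
time_s: 18.8
position: [0.4243, -0.0504, 0.0064]
tool_rot: [[0.086, 0.996, 0.0], [0.996, -0.086, -0.0], [-0.0, 0.0, -1.0]]
ft_force: [0.2, 0.5, -8.0]
grip_width: 0.0427
gripper_force: 95.4
```

move_arm(plan=[[0,0,0,0,0,0.1,-1],[0,0,0,0,0,0.2,-1],[0,0,0,0,0,0.2,-1]])

```text
time_s: 19.1
position: [0.4243, -0.0504, 0.0062]
tool_rot: [[0.086, 0.996, 0.002], [0.996, -0.086, -0.001], [-0.001, 0.002, -1.0]]
ft_force: [-7.5, 1.9, 24.9]
grip_width: 0.0422
gripper_force: 99.5
```

move_arm(plan=[[0,0,0,0,0,-0.1,-1],[0,0,0,0,0,-0.1,0.3],[0,0,0,0,0,-0.1,0.4],[0,0,0,0,0,-0.1,0.4],[0,0,0,0,0,-0.1,0.4]])

```text
time_s: 19.6
position: [0.4243, -0.0504, 0.0053]
tool_rot: [[0.086, 0.996, 0.0], [0.996, -0.086, -0.0], [0.0, 0.0, -1.0]]
ft_force: [0.4, 0.3, 0.2]
grip_width: 0.0598
gripper_force: 0.0
```

move_arm(plan=[[0,0,0,0,0,-2,0.4],[0,0,0,0,0,-6,0.4],[0,0,0,0,0,-11,0.4],[0,0,0,0,0,-16,0.4],[0,0,0,-3,0,-19,0.4]])

```text
time_s: 20.1
position: [0.4219, -0.0789, 0.1989]
tool_rot: [[0.083, 0.997, 0.004], [0.997, -0.083, -0.001], [-0.001, 0.004, -1.0]]
ft_force: [0.8, -1.1, -0.4]
grip_width: 0.0598
gripper_force: 0.0
```

move_arm(plan=[[0,0,0,-3,0,-4,0.4],[0,0,0,-6,0,-8,0.4],[0,0,0,-6,0,-8,0.4]])

```text
time_s: 20.4
position: [0.4176, -0.1435, 0.2798]
tool_rot: [[0.089, 0.996, 0.008], [0.996, -0.089, -0.006], [-0.005, 0.008, -1.0]]
ft_force: [0.5, 0.3, -0.1]
grip_width: 0.0598
gripper_force: 0.0
```

Run:
```python
from h import *
np.set_printoptions(precision=4,suppress=True)
p=look("wrist","w7.png")
s=env.observe(); print(s["time_s"],s["position"],s["grip_width"],s["ft_force"])
```

```text
wrist unit_1_tab 0.77 [413.8  38. ] [ 0.5581 -0.0125  0.085 ]
wrist unit_1_mid 0.6 [399.7  95. ] [ 0.5601 -0.0619  0.039 ]
wrist cradle 0.66 [428.6  93.6] [ 0.6103 -0.061   0.    ]
wrist tray 0.6 [271.8  10.3] [0.4294 0.0454 0.    ]
wrist cradle 0.67 [430.  93. 168. 186.] ((0.6082178354263306, -0.06119003891944885), (0.19746655225753784, 0.20340831577777863), 3.2817766666412354)
wrist tray 0.62 [273.  82. 104. 165.] ((0.4236990809440613, -0.03987235575914383), (0.18152858316898346, 0.11946365237236023), 84.92996215820312)
wrist unit_1_tab 0.64 [404.  44.  50.  60.] ((0.5415591597557068, -0.02010904811322689), (0.04614530876278877, 0.04565538465976715), 3.421088457107544)
20.8 [ 0.4162 -0.1393  0.2746] 0.059795953270890774 [-0.6851 -0.2354  0.0013]
```

View pics/w7.png

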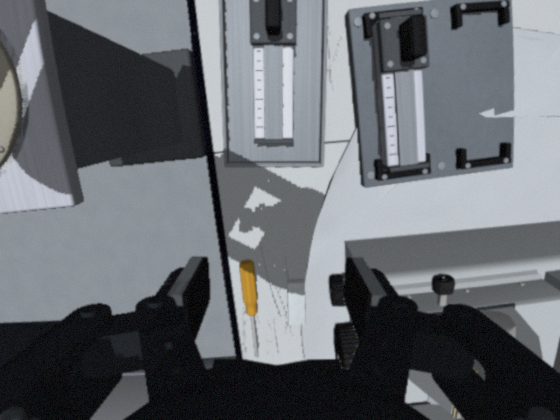

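Run:
```python
from h import *
p=env.get_image("wrist")
for a,b,z in(((273,43),(275,142),.003),((402,70),(406,168),.024)):
    print(np.linalg.norm((atz(p,a,z+.044)-atz(p,b,z+.038))[:2]))
im=p["color"][:180,200:470,::-1]; cv2.imwrite("pics/c7.png",cv2.resize(im,None,fx=2.9,fy=2.9,interpolation=2))
```

```text
0.10021403184931425
0.098561045615832
```

View pics/c7.png

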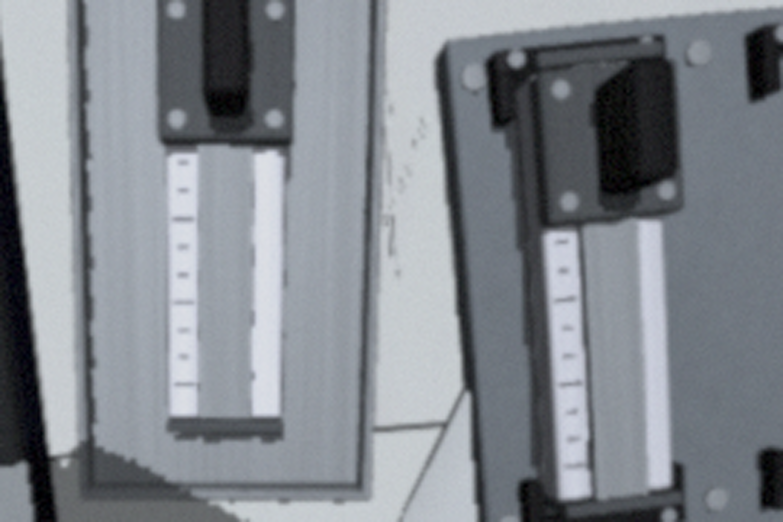

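```bash
python3 -c "
from rig import env
print(env.close_job())"
```

```text
the job is handed in; nothing more can be done
None
```

The job is handed in at about 21 s of the 58 s allowed: the nearer unit ran its full length and is home in the cradle, and the farther unit jammed at about 38 mm and now stands upright in the tray with its carriage home. I did not check the other things on the bench one by one, but the arm felt no unexpected contact.

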